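# Lever open the heavy flap of a dish safe

### The job

Open the heavy steel flap of the culture-dish safe with its lever and keep it open: push the red safety catch all the way out from under the lever, then press the blue paddle at the lever's long end down until the lever sits on its rubber stop, and finish while still holding it down there. Just push and press with the fingers: do not lift the lever out of its cradle, do not touch the flap, and leave the dish, vial, pen and bottle where they are.

Things in the scene. Friction and masses are not known exactly. Their poses are not given: they have to be found in the camera images.
- safe: Fixed dish safe: grey base plate 375 x 170 x 10 mm, white open box on its rear part (safe x +90 to +240, y +-80 mm, rim 89 mm high) under the flap. Origin on the work surface right under the lever's pivot. x axis from the pivot to the box, so the lever's long arm points along -x; z up. Its place and yaw vary but stay fixed in a run.
- cradle (a point): Seat of the lever's pin in the black steel fork, 85 mm above the safe's origin; axes as the safe's. The fork is 28 mm long in x, 46 mm wide, its open top 108 mm high.
- stop_top (a point): Top centre of the black rubber stop (24 mm across) that stands under the long arm, 36 mm high, at safe x -112 mm.
- lever: Loose cranked aluminium lever (0.22 kg), its pin lying in the fork; origin at the pin's centre. At rest its axes match the safe's. The long arm (165 mm, 20 mm wide, 10 mm thick) points along -x and rises 24 degrees to a blue paddle; the 70 mm short arm along +x ends in a dark roller under the flap's lip. Pressed, it turns some 44 degrees, onto the stop. The flap's weight swings it back.
- paddle (a point): Centre of the top face of the blue paddle (44 x 44 x 14 mm), 150 mm along the long arm. At rest: safe x -134, 152 mm high. Level, midway: x -150, about 90 mm high. On the stop: x -143, about 42 mm high. Pressing it down takes 6 to 11 N, plus what is then put on the stop.
- catch (a joint): Travel (m) of the red sliding safety catch along the safe's -y: 0 in, 0.04 fully out at its end stop; starts 0 to 0.006. Needs 1.5 N, stays where left. Its post (30 mm in x, 28 mm in y, top 98 mm high, at safe x -65 mm, under the lever when in) blocks the long arm. A low foot (top 26 mm high) joins the post to an upright push tab.
- catch_face (a point): Point on the middle of the push tab's face that looks towards the lever (safe +y), 60 mm above the work surface, 85 mm from the lever's centre line when the catch is in. Axes as the safe's. Tab 50 mm wide in x, 12 mm thick, top 78 mm high. Push this face along the safe's -y; 75 mm are free between the lever's edge and it.
- flap (a joint): Angle (rad) of the heavy steel flap (205 x 150 x 14 mm, about 3 kg) about its rear hinge at safe x +235 mm: 0 shut, about 0.26 when the lever is on its rubber stop.
- flap_lip (a point): Top front edge (middle) of the flap, safe x +30 mm and 103 mm high when shut; it rises about 52 mm when open.
- dish: Loose clear shallow dish, 90 mm across, 16 mm high, lying beyond the paddle end; origin at the centre of its underside.
- vial: Small loose glass vial with a red cap, 24 mm across, 50 mm high, standing beside the lever; origin at the centre of its underside.
- pen: Loose black marker with red cap, 130 x 12 x 12 mm, lying beside the box; origin at the centre of its underside.
- bottle: Loose white bottle with blue cap, 56 mm across, 110 mm high, standing beside the box on the tab's side; origin at the centre of its underside.
There are look-alikes about, which are no part of the job. There is more than one size of the bottle; the one meant has the size given above.

How it is judged (in metres and radians):
On the way, in this order (a step that is already met when the one before it is completed fails the run):
1. the safety catch is out while the flap is still shut (value of joint catch above 0.034 m and value of joint flap below 0.05 rad), for 0.1 s.
2. the lever has raised the flap fully, fingers on the lever (value of joint flap above 0.225 rad and contact force between the fingers and lever above 1 N), for 0.2 s.
At the end, for the whole second after the job is handed in: The flap is held raised past 0.225 rad (lever on or within a few degrees of its stop) with the fingers pressing the lever with more than 1 N, the lever at rest with its pin within 8 mm of its seat, the catch at least 34 mm out, and dish, vial, pen and bottle upright within 25 mm of where they stood (all of step 2 and value of joint catch above 0.034 m and distance between lever and cradle below 0.008 m and linear speed of lever below 0.03 m/s and distance of each of dish, vial, pen, bottle from where it was at the start of the episode below 0.025 m and angle between each of dish, vial, pen, bottle's own z axis and vertical below 0.2 rad); the arm keeps its last pose, push and grip.
It fails at once if the lever is lifted out of its cradle (distance between lever and cradle above 0.012 m).
It fails at once if the robot touches the flap (contact force between any of the fingers, the arm and flap above 1 N).
It fails at once if a bystander is lifted (height (world z) of any of dish, vial, pen, bottle above 0.02 m).
It fails at once if a bystander is pushed away or knocked over (distance of any of dish, vial, pen, bottle from where it was at the start of the episode above 0.025 m or angle between any of dish, vial, pen, bottle's own z axis and vertical above 0.5 rad).
It also fails if it takes over 42 s, if anything falls off the work surface, if the arm or the gripper's body presses on something with over 40 N, if the wrist force passes 120 N, or if a joint passes its speed limit or range.

### The arm

A 6-joint arm with a two-finger parallel gripper is mounted at the origin on the work surface. World frame = base frame: x ahead of the robot, y to its left, z up, the work surface at z = 0. Lengths are in mm, angles in degrees, forces in N, time in s.
With the tool pointing down it reaches from about 300 to 850 mm from the base axis. Payload 4.2 kg.
Tool frame: the origin (TCP) lies on the centre line of the jaws, within the pads' length; the fingertips stand env.nose_length ahead of it and the grasp point (between the pads) lies 2 mm behind it (env.nose_length is the distance from the TCP to the fingertips, in mm); z points along the fingers, y is the direction in which the jaws open and shut (so a half turn about z gives the same grasp; the last joint's range is limited). The gripper opens to 91 mm and grips with 3 to 60 N. Pads are 32 mm wide; open, the fingers measure 118 mm over their backs; the gripper's body (76 mm by 178 mm) begins 60 mm behind the grasp point.
Start: joints at [63.541, 18.312, 89.639, -0, 72.044, -1.146], TCP at [245.855, 519.805, 230.976] pointing down, gripper open.
Joint ranges: [-177.97, 177.97], [-48.28, 115.42], [12.27, 149.76], [-77.06, 257.06], [2.81, 150.46], [-146.56, 146.56]. Speed limits (degrees/s): [147.25, 147.25, 180, 180, 180, 180].

### API

Orientations are given as [roll, pitch, yaw] about the fixed x, y, z axes, in that order (R = Rz(yaw) Ry(pitch) Rx(roll)).
In Python, from workcell import env gives the robot as it stands. The module is installed in compiled form; this text tells all that it offers.
- The arm moves only by the tool jog_arm, never from a script. Its argument "deltas" is a list that holds one entry, the list of rows, each a list of 5 numbers: the shift along the tool's x, y, z in m, then the turn about the tool's z in degrees, then the finger opening in m, from 0 to 0.0912. A call has 1 to 20 rows; each row is the pose to reach, as a shift and turn from the pose commanded when the call began, along the tool's axes at that moment; what a row does not reach only later rows make up. A row lasts 1/12 s, in which the tool goes at most 41.7 mm and 7.16 degrees, less where a joint would pass 70% of its speed; a pose out of reach is approached as far as the arm can. A call with a gripper value outside its range is refused whole. The fingers move at their own pace and stop on an object; "grip_force" is the grip in N (left out, the last holds). Time passes only in rows, so rows that repeat a pose let the fingers close. It gives the time, the measured TCP pose, the force and the opening at its end, in the units of the state.
- env.state(): the state, without advancing time (a new reading comes with each control period).
- env.grab_frame(name): name is "scene" or "top" or "wrist"; returns the picture (384x512x3 uint8, red, green, blue); there is no depth.
- env.camera_params(name): a dict with "fx", "fy", "cx", "cy" (pixels), "xyz" and "orientation" of the camera in the world. Camera axes: x right, y down, z forward; pixel columns grow to the right and rows downward; lengths in mm; the calibration is good to about 2 mm. A picture is of the moment at which its call begins: read the wrist's pose just before it. camera_params takes no time and is no camera call; for the wrist camera it gives the pose at the moment of the call.
- env.job_done(): hands the job in, once; it reports no verdict.
Trained networks look in the newest picture that a camera, given by its name, has taken for a name from the list of things; names that differ only in an ending like _2 or _b are one class to them, and where a whole thing is asked for, a point or a joint stands for the part that bears it (a point fixed in the world has none). Each returns a list of dicts, best first, with "conf" (0 to 1); they miss things now and then, are a little off and sometimes report something else, mostly with a low value. They report only what shows in the picture. A call takes as long as a camera call. They do not tell look-alikes from the thing itself.
- env.look_for(camera, label): "xyz" ([x, y, z] in mm, in world coordinates, good to about 4 mm: the middle of the surface that is visible of it).
The state is a dict: "time_s": time; "qpos": joint angles; "qvel": joint speeds; "effort": joint torques, N m; "ee_pos": TCP position; "ee_rot": TCP orientation; "force": force on the tool from outside, world axes, zero at the start; "torque": the same for the moment, N m; "gripper_width": finger opening in mm.
Only numpy, scipy, OpenCV 4.12 (cv2) and the standard library are available. Lean on these libraries where they do the work, as an engineer would, in place of code of your own. Each camera call takes 0.05 s, during which the arm holds its last target.

## Working session

There is one attempt and no reset: what is moved stays moved. The work goes in short steps, Python scripts to look and compute and a tool call to move; the robot and the scene stay as the last step left them, time stands still between calls to the robot, and variables do not carry over. Pictures are saved under pics/ and viewed, and the job is handed in when it is done.

Besides the shell and the picture viewer there is one more tool, called after "Call:" as name(argument=value, ...) on one line, values as JSON. jog_arm: Moves the arm, as the interface text tells. Its arguments: {"type":"object","properties":{"deltas":{"type":"array"},"grip_force":{"type":"number"}},"required":["deltas"]}

```bash
mkdir -p pics; cat > h.py <<'E'
import numpy as np,cv2
from scipy.spatial.transform import Rotation as R
from workcell import env
def cam(n):
    p=env.camera_params(n); return p
def Rot(o): return R.from_euler('xyz',o,degrees=True).as_matrix()
def proj(p,X):
    X=np.atleast_2d(X); c=(X-np.array(p['xyz']))@Rot(p['orientation'])
    return np.c_[p['fx']*c[:,0]/c[:,2]+p['cx'],p['fy']*c[:,1]/c[:,2]+p['cy']]
def back(p,u,v,z):
    d=Rot(p['orientation'])@np.array([(u-p['cx'])/p['fx'],(v-p['cy'])/p['fy'],1]); c=np.array(p['xyz'])
    return c+d*(z-c[2])/d[2]
def save(n,im): cv2.imwrite('pics/'+n+'.png',im[:,:,::-1])
E
python3 - <<'E'
from h import *
print(env.state(),env.nose_length)
for n in ['scene','top']:
    save(n+'0',env.grab_frame(n)); print(n,env.camera_params(n))
    for l in ['paddle','catch','catch_face','lever','flap','bottle','vial','dish','pen','safe']:
        try: print(l,[(np.round(d['xyz']).tolist(),round(d['conf'],2)) for d in env.look_for(n,l)])
        except Exception as e: print(l,e)
print(env.state()['time_s'])
E
```

```text
{'time_s': 0.0, 'qpos': array([ 6.35419588e+01,  1.83507140e+01,  8.97073817e+01, -2.01943787e-03,
        7.20430463e+01, -1.14571619e+00]), 'qvel': array([-0.12273135, -0.03316289,  0.11606603, -0.06726793, -0.04106864,
        0.01118906]), 'effort': array([ 8.23901792e-05, -4.12466955e+01, -2.31970382e+01,  7.26745580e-02,
        4.60433867e-02, -1.62237029e-04]), 'ee_pos': array([245.63519606, 519.3600905 , 230.12293619]), 'ee_rot': array([-1.79898840e+02, -1.02769460e-04,  1.54688299e+02]), 'force': array([ 0.27558199, -0.08512787,  0.08803182]), 'torque': array([-0.00032549,  0.01356454, -0.00783372]), 'gripper_width': 91.09622503349584} 17.0
scene {'fx': 459.48812556238244, 'fy': 459.48812556238244, 'cx': 258.426690968731, 'cy': 195.70977722670048, 'xyz': array([1230.09036833,  114.4813241 ,  907.59044843]), 'orientation': array([-140.86669057,    0.68975019,   92.21999049])}
paddle [([559.0, 6.0, 131.0], 0.71), ([579.0, 227.0, 106.0], 0.24)]
catch [([600.0, 26.0, 57.0], 0.91)]
catch_face [([601.0, 24.0, 58.0], 0.61)]
lever [([562.0, 2.0, 130.0], 0.97)]
flap [([582.0, 224.0,
[... 314 characters left out ...]
x': 256.87887235674583, 'cy': 190.26501500557924, 'xyz': array([475.08236044,  69.74585749, 923.43431441]), 'orientation': array([-172.45583829,   -0.98139566,  -91.64447153])}
paddle [([554.0, 4.0, 127.0], 0.92)]
catch [([551.0, 6.0, 126.0], 0.21)]
catch_face [([618.0, 26.0, 30.0], 0.73), ([566.0, 161.0, 103.0], 0.69)]
lever [([554.0, 6.0, 127.0], 0.83), ([559.0, 160.0, 106.0], 0.75)]
flap [([565.0, 227.0, 101.0], 0.93), ([553.0, 3.0, 129.0], 0.33)]
bottle [([813.0, 162.0, 107.0], 0.75), ([706.0, 157.0, 73.0], 0.67)]
vial [([437.0, 20.0, 49.0], 0.65)]
dish [([531.0, -161.0, 12.0], 0.67)]
pen [([405.0, 213.0, 8.0], 0.79)]
safe [([562.0, 162.0, 101.0], 0.82), ([562.0, 226.0, 99.0], 0.27)]
1.1
```

View pics/scene0.png

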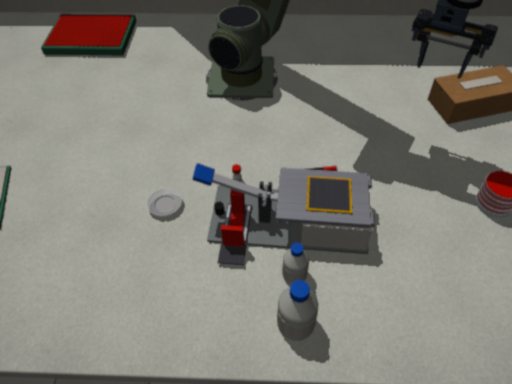

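View pics/top0.png

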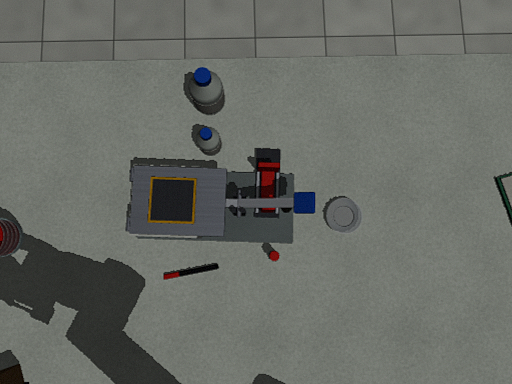

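Scene picture: blue paddle at (203,174), lever running to the fork at (266,200), red catch post and tab at (233,235), vial cap at (236,168), and two bottles at (295,262) and (299,310). The top picture agrees: paddle (305,202), tab (267,165), vial (273,254), pen (190,271), dish (342,214). Next I'll fit the safe pose with a model overlay.

```bash
cat > ov.py <<'E'
from h import *
def model():
    P={}
    def box(n,x,y,z):
        P[n]=[[a,b,c] for c in z for a,b in [(x[0],y[0]),(x[1],y[0]),(x[1],y[1]),(x[0],y[1])]]
    P['flap']=[[30,-75,103],[235,-75,103],[235,75,103],[30,75,103]]
    P['base']=[[-135,-85,10],[-135,85,10],[90,85,10],[90,-85,10]]
    P['tab']=[[-90,-85,78],[-40,-85,78],[-40,-97,78],[-90,-97,78]]
    c,s=np.cos(np.radians(24)),np.sin(np.radians(24))
    ctr=np.array([-134,0,152]); u=np.array([-c,0,s])*22
    P['paddle']=[ctr-u+[0,-22,0],ctr+u+[0,-22,0],ctr+u+[0,22,0],ctr-u+[0,22,0]]
    P['fork']=[[-14,-23,108],[14,-23,108],[14,23,108],[-14,23,108]]
    return {k:np.array(v,float) for k,v in P.items()}
def W(X,o):
    c,s=np.cos(np.radians(o[2])),np.sin(np.radians(o[2])); X=np.asarray(X,float)
    return X@np.array([[c,s,0],[-s,c,0],[0,0,1]])+[o[0],o[1],0]
def draw(n,im,o,roi,f):
    p=env.camera_params(n); x0,y0,x1,y1=roi
    c=cv2.resize(im[y0:y1,x0:x1],None,fx=f,fy=f,interpolation=cv2.INTER_CUBIC)
    for k,X in model().items():
        q=(proj(p,W(X,o))-[x0,y0]+.5)*f
        cv2.polylines(c,[q.astype(int)],True,(0,255,0),1)
    return c
E
python3 - <<'E'
from ov import *
o=(566,137,90)   # guess
for n,roi in [('top',(120,130,370,290)),('scene',(150,130,390,300))]:
    im=cv2.imread(f'pics/{n}0.png')[:,:,::-1]
    save('ov_'+n,draw(n,im.copy(),o,roi,3))
    save('crop_'+n,cv2.resize(im[roi[1]:roi[3],roi[0]:roi[2]],None,fx=3,fy=3,interpolation=cv2.INTER_CUBIC))
E
```

```text
(no output)
```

View pics/ov_top.png

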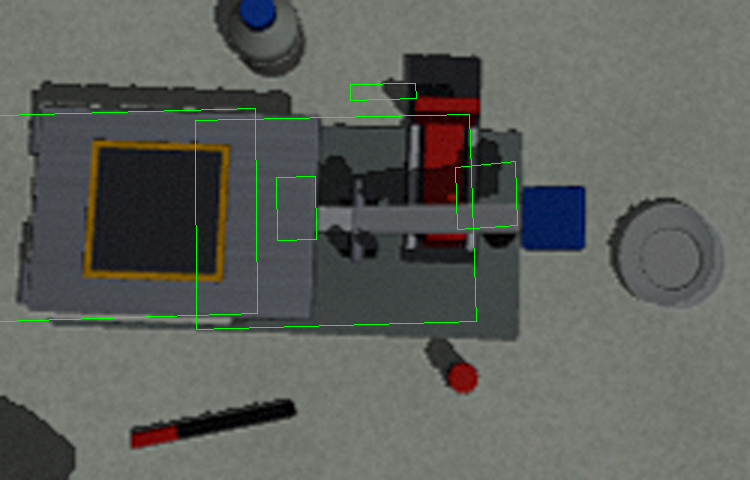

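View pics/ov_scene.png

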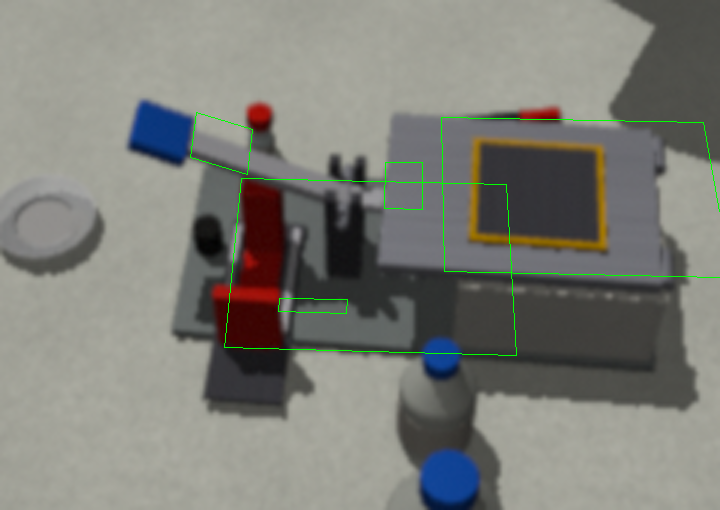

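```bash
cat > fit.py <<'E'
from ov import *
from scipy.optimize import least_squares
M=model()
obs=[]
def add(n,X,uv,off,tab=0): obs.append((n,np.array(X,float),np.array(uv,float)/3+off-.5,tab))
T=(120,130);S=(150,130)
for X,uv in zip(M['paddle'],[(522,187),(585,186),(585,249),(523,249)]): add('top',X,uv,T)
add('top',M['flap'][0],(319,117),T);add('top',M['flap'][3],(312,318),T)
add('top',M['base'][0],(521,130),T);add('top',M['base'][1],(517,340),T)
for X,uv in zip(M['tab'],[(480,111),(415,111),(415,98),(480,98)]): add('top',X,uv,T,1)
for X,uv in zip(M['paddle'],[(180,163),(129,145),(145,101),(195,118)]): add('scene',X,uv,S)
add('scene',M['flap'][0],(379,263),S);add('scene',M['flap'][3],(392,114),S)
add('scene',M['base'][0],(175,333),S)
for X,uv in zip(M['tab'][:2],[(213,286),(283,289)]): add('scene',X,uv,S,1)
P={n:env.camera_params(n) for n in('top','scene')}
def res(v,full=False):
    r=[proj(P[n],W(X+np.array([0,-v[3],0])*t,v[:3]))[0]-uv for n,X,uv,t in obs]
    return np.array(r) if full else np.ravel(r)
s=least_squares(res,[566,90,90,3],loss='soft_l1'); v=s.x
print(v)
for (n,X,uv,t),r in zip(obs,res(v,True)): print(n,X.round(),r.round(1))
for n,roi in [('top',(120,130,370,290)),('scene',(150,130,390,300))]:
    im=cv2.imread(f'pics/{n}0.png')[:,:,::-1]
    save('fit_'+n,draw(n,im.copy(),v[:3],roi,3))
E
python3 fit.py
```

```text
[5.58678249e+02 9.28895660e+01 8.70208681e+01 2.82663545e-01]
top [-114.  -22.  143.] [-0.6 -1. ]
top [-154.  -22.  161.] [-1.1 -1.3]
top [-154.   22.  161.] [-1.2 -0.8]
top [-114.   22.  143.] [-1.2 -0.7]
top [ 30. -75. 103.] [ 0.4 -0.6]
top [ 30.  75. 103.] [0.4 0.5]
top [-135.  -85.   10.] [ 2.5 -0. ]
top [-135.   85.   10.] [ 3.1 -0.6]
top [-90. -85.  78.] [0.1 0.4]
top [-40. -85.  78.] [-0.1 -0.2]
top [-40. -97.  78.] [ 0. -1.]
top [-90. -97.  78.] [ 0.1 -0.4]
scene [-114.  -22.  143.] [ 2.7 -1.2]
scene [-154.  -22.  161.] [ 0.6 -1.7]
scene [-154.   22.  161.] [-1.2 -1.7]
scene [-114.   22.  143.] [ 0.6 -0.9]
scene [ 30. -75. 103.] [-0.3 -0. ]
scene [ 30.  75. 103.] [-0.4 -1. ]
scene [-135.  -85.   10.] [-3.6 -1. ]
scene [-90. -85.  78.] [ 0.6 -0.9]
scene [-40. -85.  78.] [-0.4 -0.3]
```

```bash
python3 -c "
import cv2,numpy as np
a=cv2.imread('pics/fit_top.png');b=cv2.imread('pics/fit_scene.png')
cv2.imwrite('pics/fit_both.png',cv2.resize(np.vstack([a[:, :720],b]),None,fx=.6,fy=.6,interpolation=cv2.INTER_AREA))"
```

```text
(no output)
```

View pics/fit_both.png

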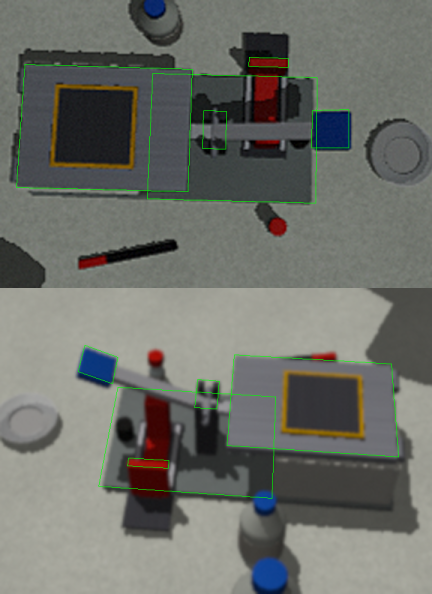

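```bash
sed -i '/base/d' fit.py; cat > plan.py <<'E'
from ov import *
import sys
O=np.load('o.npy')
def tosafe(p):
    c,s=np.cos(np.radians(O[2])),np.sin(np.radians(O[2])); d=np.array(p[:2])-O[:2]
    return np.array([d@[c,s],d@[-s,c],p[2]])
def delta(goal_safe,yaw_t):
    s=env.state(); g=W([goal_safe],O)[0]; y=s['ee_rot'][2]
    Rm=Rot(s['ee_rot']); d=Rm.T@(g-s['ee_pos'])
    print('t',s['time_s'],'safe now',tosafe(s['ee_pos']).round(1),'rot',s['ee_rot'].round(2),'F',s['force'].round(1),'goalW',g.round(1),'delta',(d/1000).round(4),'turn',round(y-yaw_t,2))
E
echo "np.save('o.npy',v[:3])">>fit.py; python3 fit.py|head -1; python3 - <<'E'
from plan import *
delta([-58,-48,200],O[2])
for n,p in dict(b=(706,157,73),v=(437,20,50),d=(530,-163,8),b2=(813,162,0)).items(): print(n,tosafe(p).round())
E
```

```text
[5.58615195e+02 9.23390178e+01 8.70866865e+01 2.28592398e-01]
t 1.1 safe now [411.  334.1 231. ] rot [179.99   0.   154.69] F [-0.8 -0.2 -0.1] goalW [603.6  32.  200. ] delta [-0.532  -0.288   0.0309] turn 67.6
b [  72. -144.   73.]
v [-78. 118.  50.]
d [-256.   16.    8.]
b2 [  83. -251.    0.]
```

Call:
jog_arm(deltas=[[[-0.03,-0.016,0,4,0],[-0.066,-0.036,0,8,0],[-0.1,-0.054,0,13,0],[-0.133,-0.072,0,17,0],[-0.166,-0.09,0,21,0],[-0.2,-0.108,0,25,0],[-0.233,-0.126,0,30,0],[-0.266,-0.144,0,34,0],[-0.3,-0.162,0,38,0],[-0.333,-0.18,0,42,0],[-0.366,-0.198,0,46,0],[-0.4,-0.216,0,51,0],[-0.433,-0.234,0,55,0],[-0.466,-0.252,0,59,0],[-0.5,-0.27,0.01,63.5,0],[-0.52,-0.281,0.02,66,0],[-0.532,-0.288,0.031,67.6,0],[-0.532,-0.288,0.031,67.6,0],[-0.532,-0.288,0.031,67.6,0]]], grip_force=20)

```text
time_s: 2.68
ee_pos: [602.9, 32.1, 198.9]
ee_rot: [-179.8, -0.0, 87.1]
force: [-0.9, -0.4, 0.8]
gripper_width: 0.5
```

```bash
python3 - <<'E'
from plan import *
delta([-58,-48,81],O[2])
p=env.camera_params('wrist'); im=env.grab_frame('wrist'); save('wrist1',im)
im2=env.grab_frame('scene'); save('s1',cv2.resize(im2[90:300,130:400],None,fx=2.5,fy=2.5))
print(env.state()['gripper_width'])
E
```

```text
t 2.6833 safe now [-57.9 -47.3 198.9] rot [-1.7984e+02 -3.0000e-02  8.7070e+01] F [-0.9 -0.4  0.8] goalW [603.6  32.   81. ] delta [-0.0002  0.0011  0.1179] turn -0.01
0.4283671540676836
```

View pics/wrist1.png

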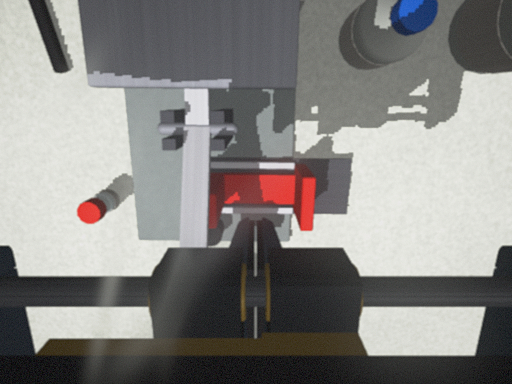

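View pics/s1.png

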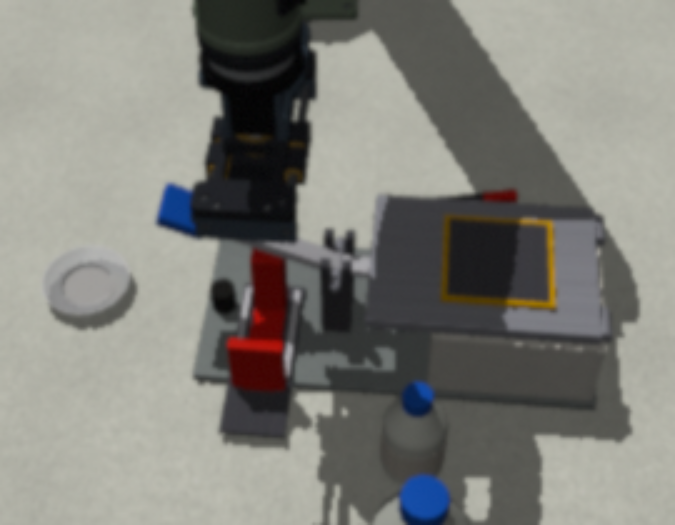

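```bash
python3 - <<'E'
from plan import *
p=env.camera_params('wrist'); print(tosafe(p['xyz']).round(), p['orientation'].round(1))
E
```

```text
[ 20. -47. 354.] [164.   -0.   -2.8]
```

The wrist picture shows the closed fingers (255,235) midway between the lever (195,150) and the tab face (305,195), so I'm descending.

Call:
jog_arm(deltas=[[[0,0,0.025,0,0],[0,0,0.05,0,0],[0,0,0.075,0,0],[0,0,0.095,0,0],[0,0,0.11,0,0],[0,0,0.12,0,0],[0,0,0.12,0,0],[0,0,0.12,0,0]]])

```text
time_s: 3.45
ee_pos: [603.7, 32.9, 80.6]
ee_rot: [180.0, -0.0, 87.2]
force: [-0.2, 0.1, 0.3]
gripper_width: 0.4
```

```bash
python3 - <<'E'
from plan import *
delta([-58,-112,79],O[2])
im2=env.grab_frame('scene'); save('s2',cv2.resize(im2[90:300,130:400],None,fx=2.5,fy=2.5))
save('wrist2',env.grab_frame('wrist'))
E
```

```text
t 3.45 safe now [-57.1 -48.1  80.6] rot [ 1.7996e+02 -2.0000e-02  8.7160e+01] F [-0.2  0.1  0.3] goalW [667.5  28.7  79. ] delta [-0.001   0.0639  0.0017] turn 0.08
```

View pics/s2.png

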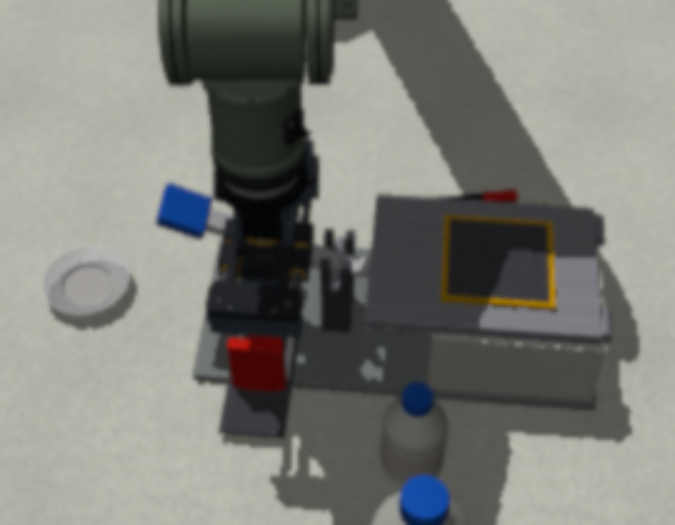

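View pics/wrist2.png

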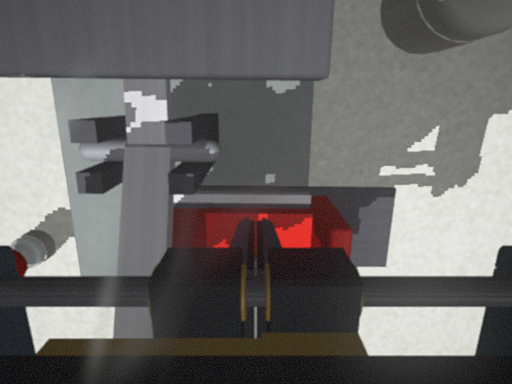

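Clear all round, so I'm pushing along tool +y.

Call:
jog_arm(deltas=[[[0,0.008,0,0,0],[0,0.016,0,0,0],[0,0.022,0,0,0],[0,0.028,0,0,0],[0,0.034,0,0,0],[0,0.04,0,0,0],[0,0.046,0,0,0],[0,0.052,0,0,0],[0,0.057,0,0,0],[0,0.061,0,0,0],[0,0.064,0,0,0],[0,0.064,0,0,0]]])

```text
time_s: 4.55
ee_pos: [668.3, 28.7, 79.8]
ee_rot: [179.9, -0.0, 87.1]
force: [0.0, 0.2, 0.4]
gripper_width: 0.6
```

```bash
python3 - <<'E'
from plan import *
delta([-58,-116,79],O[2])
im=env.grab_frame('scene'); save('s3',cv2.resize(im[90:300,130:400],None,fx=2.5,fy=2.5))
E
```

```text
t 4.55 safe now [ -58.  -112.8   79.8] rot [ 1.7995e+02 -1.0000e-02  8.7080e+01] F [0.  0.2 0.4] goalW [671.5  28.5  79. ] delta [-0.      0.0032  0.0008] turn -0.01
```

View pics/s3.png

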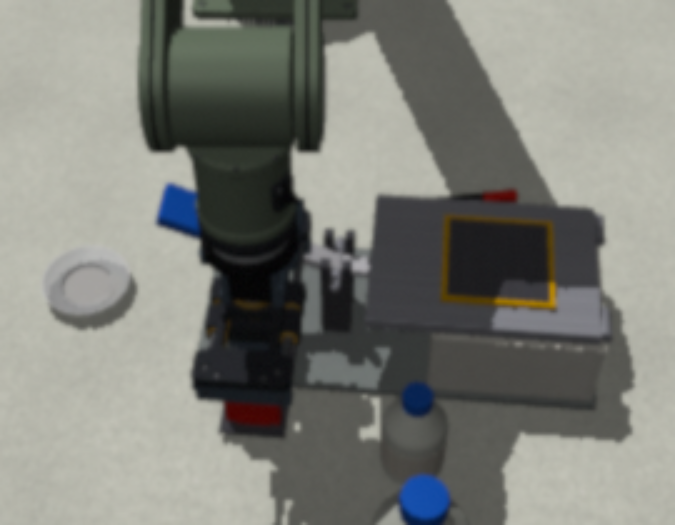

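The tab has moved out (its edge is now at about (255,412)), but there's no end-stop force yet. I'll creep on.

Call:
jog_arm(deltas=[[[0,0.001,0,0,0],[0,0.002,0,0,0],[0,0.003,0,0,0],[0,0.004,0,0,0]]])

```text
time_s: 4.93
ee_pos: [671.2, 28.7, 79.9]
ee_rot: [-179.9, -0.0, 87.1]
force: [-4.4, 0.3, -0.1]
gripper_width: 0.3
```

Call:
jog_arm(deltas=[[[0,0.001,0,0,0],[0,0.002,0,0,0],[0,0.003,0,0,0],[0,0.003,0,0,0]]])

```text
time_s: 5.27
ee_pos: [671.4, 28.7, 79.8]
ee_rot: [-179.6, -0.0, 87.1]
force: [-9.2, 1.8, 4.9]
gripper_width: 0.4
```

The end stop is reached: it barely moved at 9 N. I'm backing off, rising, and moving over the paddle.

Call:
jog_arm(deltas=[[[0,-0.004,0,0,0],[0,-0.01,0,0,0],[0,-0.014,-0.02,0,0],[0,-0.014,-0.055,0,0],[0,-0.014,-0.09,0,0],[0,-0.02,-0.115,0,0],[-0.015,-0.045,-0.125,0,0],[-0.035,-0.07,-0.125,0,0],[-0.055,-0.09,-0.125,0,0],[-0.068,-0.11,-0.125,0,0],[-0.073,-0.119,-0.125,0,0],[-0.073,-0.119,-0.125,0,0],[-0.073,-0.119,-0.125,0,0]]])

```text
time_s: 6.35
ee_pos: [552.9, -38.3, 205.5]
ee_rot: [179.8, -0.0, 87.1]
force: [-0.0, -0.5, -0.1]
gripper_width: 0.7
```

```bash
python3 - <<'E'
from plan import *
delta([-131.5,0,180],O[2])
im=env.grab_frame('scene'); save('s4',cv2.resize(im[90:300,130:400],None,fx=2.5,fy=2.5))
save('wrist4',env.grab_frame('wrist'))
for l in ['catch_face','paddle']: print(l,[(tosafe(d['xyz']).round().tolist(),round(d['conf'],2)) for d in env.look_for('scene',l)])
E
```

```text
t 6.35 safe now [-130.8   -1.   205.5] rot [ 1.7985e+02 -3.0000e-02  8.7060e+01] F [-0.  -0.5 -0.1] goalW [551.9 -39.  180. ] delta [-0.0007 -0.001   0.0255] turn -0.03
catch_face [([-66.0, -83.0, 59.0], 0.85)]
paddle [([-87.0, -3.0, 130.0], 0.98)]
```

View pics/s4.png

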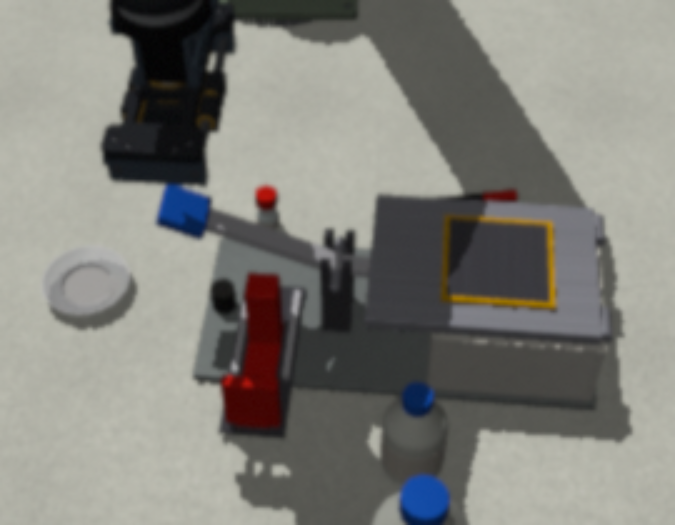

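View pics/wrist4.png

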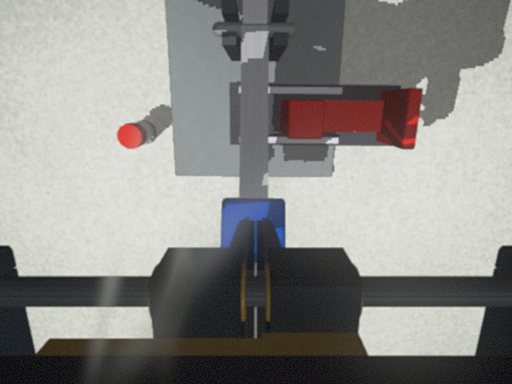

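```bash
python3 - <<'E'
import numpy as np
from plan import *
s=tosafe(env.state()['ee_pos']); s=np.array([-130.8,-1,205.5])
for th in [24,18,12,6,0,-6,-12,-16,-19.5,-21]:
    t=np.radians(th); r=147+5*(24-th)/44
    x=-r*np.cos(t)+7*np.sin(t); z=85+r*np.sin(t)+7*np.cos(t)+16*abs(np.tan(t))+17
    print(th,round(x,1),round(z,1),'d',round((x-s[0])/1000,4),round((205.5-z)/1000,4))
E
```

```text
24 -131.4 175.3 d -0.0006 0.0302
18 -138.3 159.5 d -0.0075 0.046
12 -143.7 143.1 d -0.0129 0.0624
6 -147.5 126.2 d -0.0167 0.0793
0 -149.7 109.0 d -0.0189 0.0965
-6 -150.3 94.9 d -0.0195 0.1106
-12 -149.2 80.8 d -0.0184 0.1247
-16 -147.6 71.5 d -0.0168 0.134
-19.5 -145.6 63.5 d -0.0148 0.142
-21 -144.5 60.2 d -0.0137 0.1453
```

Call:
jog_arm(deltas=[[[0,-0.001,0.015,0,0],[0,-0.001,0.026,0,0],[-0.001,-0.001,0.032,0,0],[-0.003,-0.001,0.037,0,0],[-0.006,-0.001,0.042,0,0],[-0.008,-0.001,0.047,0,0],[-0.01,-0.001,0.053,0,0],[-0.012,-0.001,0.059,0,0],[-0.014,-0.001,0.065,0,0]]])

```text
time_s: 7.3
ee_pos: [552.0, -51.0, 141.7]
ee_rot: [179.8, -0.1, 87.1]
force: [-0.0, 4.8, 9.6]
gripper_width: 0.6
```

```bash
python3 - <<'E'
from plan import *
delta([-150,0,109],O[2])
im=env.grab_frame('scene'); save('s5',cv2.resize(im[90:300,130:400],None,fx=2.5,fy=2.5))
E
```

```text
t 7.3 safe now [-143.5   -0.6  141.7] rot [ 1.798e+02 -1.500e-01  8.707e+01] F [-0.   4.8  9.6] goalW [551.  -57.5 109. ] delta [-0.0066 -0.0007  0.0327] turn -0.01
```

View pics/s5.png

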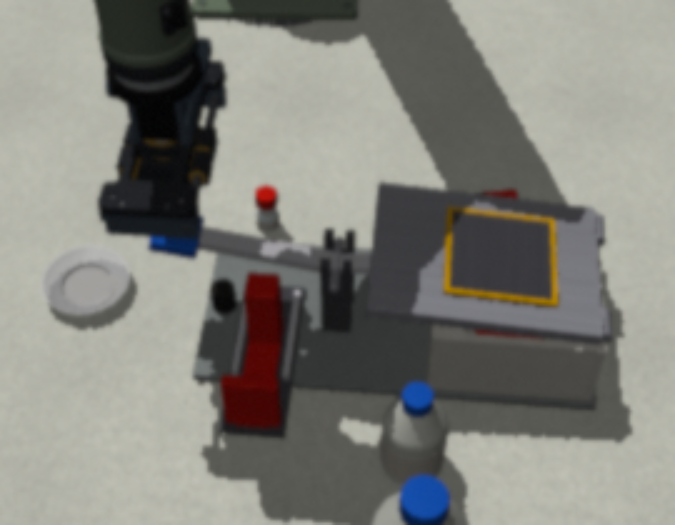

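The lever is turning, the flap is rising, and the force is about 10 N as expected. Continuing along the arc.

Call:
jog_arm(deltas=[[[-0.0015,0,0.006,0,0],[-0.003,0,0.012,0,0],[-0.004,0,0.018,0,0],[-0.005,0,0.024,0,0],[-0.0055,0,0.03,0,0],[-0.006,0,0.036,0,0],[-0.006,0,0.042,0,0],[-0.006,0,0.048,0,0],[-0.0055,0,0.054,0,0],[-0.005,0,0.06,0,0],[-0.004,0,0.066,0,0]]])

```text
time_s: 8.27
ee_pos: [552.2, -54.3, 76.1]
ee_rot: [179.8, -0.2, 87.0]
force: [-2.1, 5.2, 14.7]
gripper_width: 0.7
```

```bash
python3 - <<'E'
from plan import *
delta([-145.5,0,63.5],O[2])
im=env.grab_frame('scene'); save('s6',cv2.resize(im[90:300,130:400],None,fx=2.5,fy=2.5))
E
```

```text
t 8.2667 safe now [-146.8   -1.1   76.1] rot [179.76  -0.2   87.03] F [-2.1  5.2 14.7] goalW [551.2 -53.   63.5] delta [ 0.0013 -0.0011  0.0126] turn -0.06
```

View pics/s6.png

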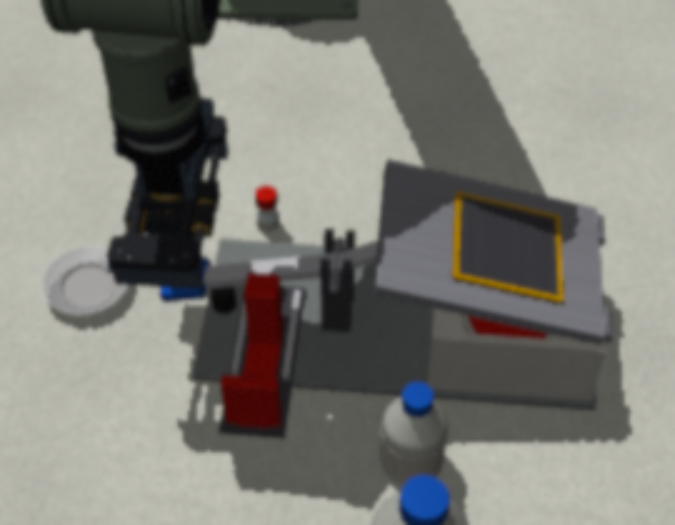

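Call:
jog_arm(deltas=[[[0.0005,0,0.003,0,0],[0.001,0,0.006,0,0],[0.0015,0,0.009,0,0],[0.002,0,0.011,0,0],[0.002,0,0.011,0,0]]])

```text
time_s: 8.73
ee_pos: [552.3, -52.9, 65.0]
ee_rot: [179.8, -0.1, 87.1]
force: [-1.6, 4.5, 12.9]
gripper_width: 0.5
```

Call:
jog_arm(deltas=[[[0.0005,0,0.0015,0,0],[0.001,0,0.003,0,0],[0.001,0,0.004,0,0],[0.001,0,0.004,0,0]]])

```text
time_s: 9.07
ee_pos: [552.6, -52.6, 64.1]
ee_rot: [179.7, -0.1, 87.1]
force: [-6.9, 2.6, 31.4]
gripper_width: 0.6
```

Call:
jog_arm(deltas=[[[0,0,-0.0005,0,0],[0,0,-0.001,0,0],[0,0,-0.001,0,0],[0,0,-0.001,0,0],[0,0,-0.001,0,0],[0,0,-0.001,0,0]]])

```text
time_s: 9.57
ee_pos: [552.5, -52.6, 64.3]
ee_rot: [179.7, -0.1, 87.1]
force: [-5.6, 2.3, 26.7]
gripper_width: 0.5
```

```bash
python3 - <<'E'
from plan import *
delta([-145.5,0,63.5],O[2])
im=env.grab_frame('scene'); save('s7',cv2.resize(im[90:300,130:400],None,fx=2.5,fy=2.5))
save('wrist7',env.grab_frame('wrist'))
# flap angle: predicted lip corners in the crop for several angles
p=env.camera_params('scene')
for a in (0.2,0.225,0.26,0.28):
    c,s=np.cos(a),np.sin(a); q=[]
    for y in(-75,75):
        dx,dz=-205,14 # hinge at bottom rear (z 89)
        q.append([235+dx*c+dz*s, y, 89+dz*c-dx*s])
    print(a,((proj(p,W(q,O))-[130,90])*2.5).round(0).tolist())
E
```

```text
t 9.5667 safe now [-145.1   -1.2   64.3] rot [ 1.797e+02 -7.000e-02  8.709e+01] F [-5.6  2.3 26.7] goalW [551.2 -53.   63.5] delta [-0.0004 -0.0012  0.0008] turn 0.0
0.2 [[372.0, 290.0], [382.0, 162.0]]
0.225 [[374.0, 286.0], [384.0, 158.0]]
0.26 [[377.0, 281.0], [387.0, 153.0]]
0.28 [[379.0, 278.0], [388.0, 150.0]]
```

View pics/s7.png

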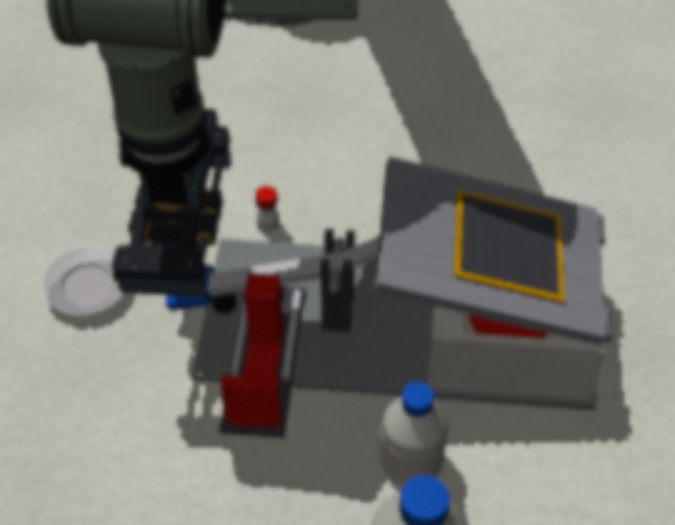

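View pics/wrist7.png

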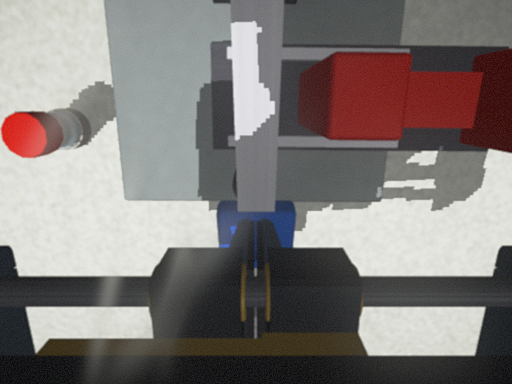

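The lever is on its stop. Force rose from 13 to 31 N over 0.9 mm, and the tip height of 47 mm matches the geometry for about -19°. The flap lip corners at (379,286) and (388,157) fit roughly 0.23–0.28 rad. The catch post is clear of the lever and the bystanders haven't moved visibly. Quick bystander check, then I hand in.

```bash
python3 - <<'E'
from plan import *
im=env.grab_frame('top'); a=cv2.imread('pics/top0.png')[:,:,::-1]
save('top8',np.vstack([cv2.resize(x[120:290,120:380],None,fx=1.7,fy=1.7) for x in(a,im)]))
s=env.state(); print(s['time_s'],s['force'].round(1),abs(s['qvel']).max().round(2),s['ee_pos'].round(1))
print(env.job_done())
E
```

```text
9.7167 [-6.1  2.7 26.5] 0.12 [552.5 -52.6  64.3]
the job is handed in; nothing more can be done
None
```

View pics/top8.png

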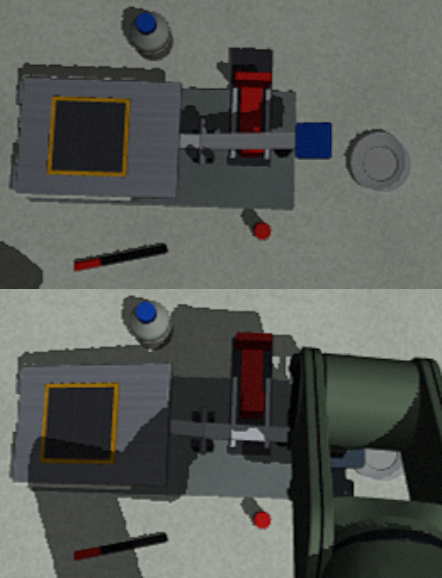

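I pushed the red catch out, pressed the blue paddle down until the lever sat on its rubber stop, and handed the job in at 9.7 s while still holding it there. No verdict was reported.

- **Catch:** I pushed the tab with the closed fingers until it hit its end stop, where 9 N moved it only 0.2 mm further. In the pictures the post stands well clear of the lever.
- **Lever and flap:** I followed the paddle's arc down with a steady 10–15 N, until the force jumped to 31 N within 0.9 mm at the stop. I eased back 1 mm and held at about 27 N. The fingertip height of 47 mm puts the lever at about -19°.
- **Bystanders:** The vial, pen and bottle look unmoved in the top view taken just before handing in. The dish is partly hidden by the arm there, but it shows in its place in the scene view.

**Weaker checks:**
- **Flap angle:** Read from the picture, it is only good to about 0.23–0.28 rad. The lower end barely clears the required 0.225, so I relied more on the force and height at the stop.
- **Sideways force:** About 6 N remained on the fingers. I had no direct measure of the pin's seat, but nothing in the pictures showed it out of place.
- **Network readings:** With the catch out, the detector still reported the push-tab face near its "in" position (safe y -83). It also put the raised paddle at safe x -87 instead of -134. Both disagree with the pictures and the forces, so I disregarded them.

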